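Return the gauge pin to its hole in the graded row

ROBOT

A 7-joint arm with a two-finger parallel gripper is mounted at the origin on a cart in front of the work surface, level with it; the furniture and walls round the work are solid. World frame = base frame: x ahead of the robot, y to its left, z up, the work surface at z = 0. Lengths are in m, angles in rad, forces in N, time in s.
With the tool pointing down it reaches from about 0.4 to 0.85 m from the base axis. Payload 10.4 kg.
Tool frame: the origin (TCP) lies midway between the tips of the shut fingers; the grasp point (between the pads) lies 19 mm behind it (manip.pinch_z is the distance from the TCP to the grasp point, in m); y points along the fingers, x is the direction in which the jaws open and shut, and the axes are right-handed (so a half turn about y gives the same grasp; the last joint's range is limited). The gripper opens to 85 mm and grips with 20 to 120 N. Pads are 22 mm wide; open, the fingers measure 114 mm over their backs; the gripper's body (76 mm by 85 mm) begins 54 mm behind the grasp point. The pads swing forward as they close: fully open they stand 13 mm farther back than shut.
Start: joints at [1.179, 0.332, -0.065, 1.46, 0.022, 1.35, -0.088], TCP at [0.225, -0.583, 0.231] pointing down, gripper open.
Joint ranges: [-2.6, 2.6], [-0.5, 2.12], [-1.47, 1.34], [0.16, 2.42], [-1.27, 4.41], [0.06, 2.06], [-2.6, 2.6]. Speed limits (rad/s): [2.22, 2.22, 2.79, 2.79, 3.14, 3.14, 3.14].

INTERFACE

Orientations are given as a unit quaternion [x, y, z, w].
In Python, from workcell import manip gives the robot as it stands.
- The arm moves only by the shell command python3 -m pendant 'ROWS' [OPENING] [FORCE]. ROWS is a JSON object of lists of equal length, an entry for each row: "offset": the shift along the tool's x, y, z scaled (see below), a list of three; "turn": the turn, a rotation vector about the tool's x, y, z scaled (see below), a list of three. A call has 1 to 12 rows; each row is the pose to reach, as a shift and turn from the pose measured when the call began, along the tool's axes at that moment; what a row does not reach only later rows make up. The controller multiplies each number of a shift by 200 mm and each number of a turn by 45 degrees. A row lasts 1/8 s, in which the tool goes at most 62.5 mm and 10.7 degrees, less where a joint would pass 70% of its speed; a pose out of reach is approached as far as the arm can. A call with a number of a shift or a turn outside -1 to 1 is refused whole. A call with a gripper value outside its range is refused whole. OPENING is the opening in per cent of the stroke, from 0 (shut) to 100 (fully open), set as the call begins (- or left out, the last holds). The fingers move at their own pace and stop on an object; FORCE is the grip in N (left out, the last holds). Time passes only in rows, so rows that repeat a pose let the fingers close. It gives the time, the measured TCP pose, the force and the opening at its end, in the units of the state.
- manip.get_obs(): the state, without advancing time (a new reading comes with each control period).
- manip.camera(name): name is "scene" or "top" or "wrist"; returns (picture, depth): 384x512x3 uint8, red, green, blue; 384x512 float32, m along the optical axis (not along the pixel's ray), 0 where there is no reading.
- manip.camera_model(name): a dict with "intrinsics" (3x3 intrinsics, pixels), "R" (3x3) and "t" (3): a world point X has camera coordinates R X + t; the wrist camera has in their place "tool_from_camera" (4x4, takes a point from camera to tool coordinates, whose origin is the TCP and whose axes are the tool frame's). Camera axes: x right, y down, z forward; pixel columns grow to the right and rows downward; lengths in m; the calibration is good to about 2 mm. The wrist camera is an equidistant fisheye: a pixel r from the principal point sees the ray r / f radians off the axis. A picture is of the moment at which its call begins: read the wrist's pose just before it. camera_model takes no time and is no camera call.
- manip.hand_in(): hands the job in, once; it reports no verdict.
The state is a dict: "clock": time; "joint_pos": joint angles; "joint_velocities": joint speeds; "tau": joint torques, N m; "position": TCP position; "ee_rot": TCP orientation; "ft_force": force on the tool from outside, world axes, zero at the start; "torque": the same for the moment, N m; "grip_width": opening from 0.0 (shut) to 1.0 (fully open).
Only numpy, scipy, OpenCV 4.12 (cv2) and the standard library are available. Lean on these libraries where they do the work, as an engineer would, in place of code of your own. Each camera call takes 0.05 s, during which the arm holds its last target. There are 200 camera calls.

TASK

One steel gauge pin has been left standing on the grey steel jig block. Put it back upright and fully home in the hole of the graded row that matches its diameter, the smallest that takes it; the drilled strip may lie anywhere in the end play of its blue frame, so feel for the hole gently, pressing with no more than about 2 kg. Leave the two pins in the wooden parking block and everything else where they are.

Things in the scene. Friction and masses are not known exactly. Their poses are not given: they have to be found in the camera images.
- pin9_mid (a point): bare steel gauge pin, a straight upright cylinder 9 mm in diameter and 75 mm long, darker and knurled on its upper half, small chamfer at both ends; this point is its centre, 37.5 mm above its foot; z along the pin. It weighs 35 to 120 g. It stands either on the jig block or in the wooden parking block, changing from run to run
- pin12_mid (a point): bare steel gauge pin, a straight upright cylinder 12 mm in diameter and 75 mm long, darker and knurled on its upper half, small chamfer at both ends; this point is its centre, 37.5 mm above its foot; z along the pin. It weighs 35 to 120 g. It stands either on the jig block or in the wooden parking block, changing from run to run
- pin15_mid (a point): bare steel gauge pin, a straight upright cylinder 15 mm in diameter and 75 mm long, darker and knurled on its upper half, small chamfer at both ends; this point is its centre, 37.5 mm above its foot; z along the pin. It weighs 35 to 120 g. It stands either on the jig block or in the wooden parking block, changing from run to run
- pin9: the same 9 mm pin; origin at the centre of its foot, z along the pin
- pin12: the same 12 mm pin; origin at the centre of its foot, z along the pin
- pin15: the same 15 mm pin; origin at the centre of its foot, z along the pin
- jig_top (a point): centre of the top of the plain grey steel jig block, 66 x 52 x 18 mm, which is fixed to the bench; the top is 18 mm above the bench and the pin to be put away stands on it
- row: graded row: fixed blue-sided frame 48 (x) x 190 (y) mm, sides 23 mm high; origin under its centre, z up. In it lies an aluminium strip 34 x 164 mm, top 35 mm above the bench, five holes 32 mm apart graded 6 (+y end) to 18 mm. The strip lies up to 7 mm off-centre along y, different each run (see the gaps at its ends), held by 60 N friction, and counts as part of this body
- row_hole6 (a point): nominal mouth of the blind hole for the 6 mm size (smallest, at the row's +y end): 7.2 mm wide with a 1 mm chamfer, 25 mm deep; this point is fixed to the blue frame, level with the strip's top; the true hole lies up to 7 mm from it along y, either way, and on it across the row. x across the row, y along the row to the smaller holes, z up
- row_hole9 (a point): nominal mouth of the blind hole for the 9 mm size (second smallest): 10.2 mm wide with a 1 mm chamfer, 25 mm deep; this point is fixed to the blue frame, level with the strip's top; the true hole lies up to 7 mm from it along y, either way, and on it across the row. x across the row, y along the row to the smaller holes, z up
- row_hole12 (a point): nominal mouth of the blind hole for the 12 mm size (middle): 13.2 mm wide with a 1 mm chamfer, 25 mm deep; this point is fixed to the blue frame, level with the strip's top; the true hole lies up to 7 mm from it along y, either way, and on it across the row. x across the row, y along the row to the smaller holes, z up
- row_hole15 (a point): nominal mouth of the blind hole for the 15 mm size (second largest): 16.2 mm wide with a 1 mm chamfer, 25 mm deep; this point is fixed to the blue frame, level with the strip's top; the true hole lies up to 7 mm from it along y, either way, and on it across the row. x across the row, y along the row to the smaller holes, z up
- row_hole18 (a point): nominal mouth of the blind hole for the 18 mm size (largest, at the row's -y end): 19.2 mm wide with a 1 mm chamfer, 25 mm deep; this point is fixed to the blue frame, level with the strip's top; the true hole lies up to 7 mm from it along y, either way, and on it across the row. x across the row, y along the row to the smaller holes, z up
- bottle: bystander: white oil bottle with a red spout, 28 mm wide, 83 mm high; origin under its centre
- driver: bystander: screwdriver with a blue handle, 143 mm long, lying along its x; origin under its centre
- cover: bystander: black moulded cover, 98 x 21 x 22 mm; origin under its centre

How it is judged:
By the outcome, as a careful person would: the job done as asked, in the order asked, and still so for the second after the job is handed in, with the robot touching nothing.
It also fails if it takes over 54 s, if anything falls off the work surface, if the arm or the gripper's body presses on something with over 40 N, if the wrist force passes 120 N, or if a joint passes its speed limit or range.

## Working session

There is one attempt and no reset: what is moved stays moved. The work goes in short steps, Python scripts to look and compute and a shell command to move; the robot and the scene stay as the last step left them, time stands still between calls to the robot, and variables do not carry over. Pictures are saved under pics/ and viewed, about 8 in all and at most 12, crops included, and the job is handed in when it is done.

```bash
mkdir -p pics; ls
python3 - <<'E'
from workcell import manip
import cv2, numpy as np
o=manip.get_obs(); print({k:np.round(v,3).tolist() for k,v in o.items()}, manip.pinch_z)
for n in("top","scene"):
    p,d=manip.camera(n); cv2.imwrite(f"pics/{n}1.png",p[:,:,::-1]); np.save(f"pics/{n}1.npy",d)
    m=manip.camera_model(n); print(n,{k:np.round(v,4).tolist() for k,v in m.items()})
a=cv2.imread("pics/top1.png");b=cv2.imread("pics/scene1.png")
cv2.imwrite("pics/both1.png",cv2.resize(np.vstack([a,b]),(800,1200))[:600]);cv2.imwrite("pics/scene1b.png",cv2.resize(b,(800,600)))
print(np.round(manip.camera_model("wrist")["tool_from_camera"],4).tolist(),manip.camera_model("wrist")["intrinsics"])
E
```

```text
pics
{'clock': 0.0, 'joint_pos': [1.179, 0.333, -0.065, 1.461, 0.022, 1.35, -0.089], 'joint_velocities': [-0.001, -0.001, 0.0, 0.0, -0.002, 0.001, -0.001], 'tau': [-0.0, -62.545, 0.049, -39.161, 0.016, 0.01, -0.0], 'position': [0.225, -0.583, 0.231], 'ee_rot': [-0.583, 0.4, -0.399, 0.583], 'ft_force': [0.716, 0.017, 0.603], 'torque': [0.036, 0.033, -0.019], 'grip_width': 1.001} 0.0187
top {'intrinsics': [[474.7401, 0.0, 254.7628], [0.0, 474.7401, 193.9914], [0.0, 0.0, 1.0]], 'R': [[0.0001, -0.9999, -0.0142], [-0.999, 0.0005, -0.0455], [0.0455, 0.0142, -0.9989]], 't': [-0.1686, 0.5102, 1.3301]}
scene {'intrinsics': [[450.0552, 0.0, 260.7941], [0.0, 450.0552, 192.4159], [0.0, 0.0, 1.0]], 'R': [[-0.444, -0.896, -0.0028], [-0.6065, 0.3028, -0.7352], [0.6596, -0.3247, -0.6778]], 't': [0.066, 0.4119, 1.0311]}
[[1.0, -0.0001, -0.0001, -0.0], [0.0001, -0.2671, 0.9637, -0.1425], [-0.0002, -0.9637, -0.2671, 0.0683], [0.0, 0.0, 0.0, 1.0]] [[297.31863964   0.         258.23129782]
 [  0.         297.31863964 194.27389136]
 [  0.           0.           1.        ]]
```

View pics/both1.png

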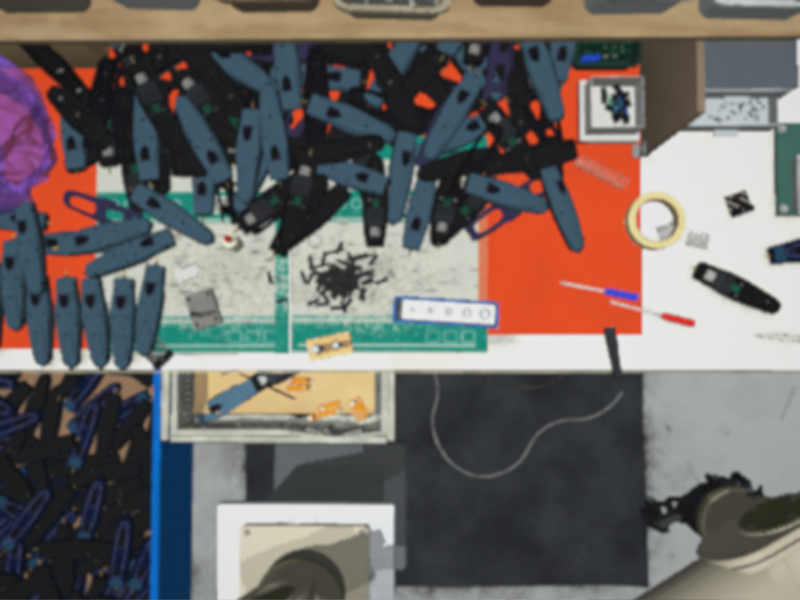

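View pics/scene1b.png

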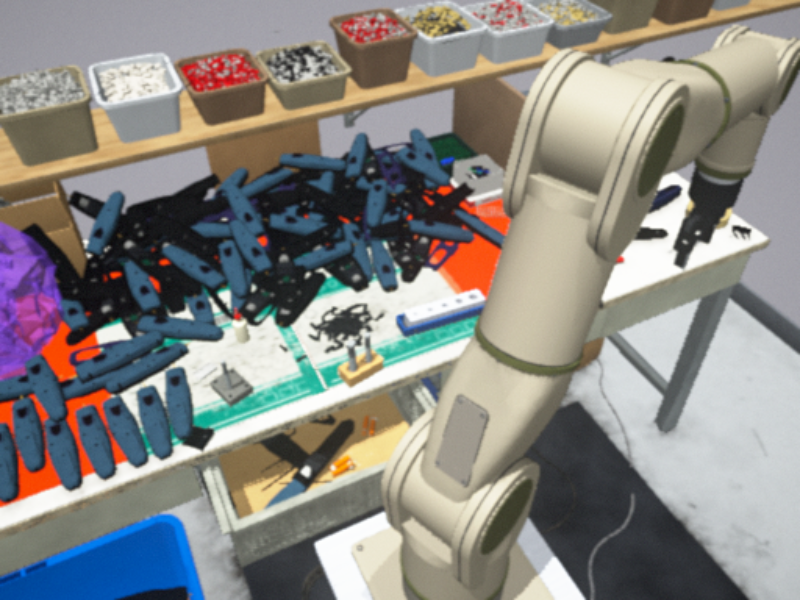

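The top view shows the jig block at about (202,309), the parking block at (330,346) and the row at (445,312). The scene view shows the pin on the jig at (228,375). Next I zoom in on these.

```bash
cat > h.py <<'E'
import numpy as np, cv2
from workcell import manip
from scipy.spatial.transform import Rotation as Ro
def ray(n,u,v):
    m=manip.camera_model(n);R=np.array(m["R"]);t=np.array(m["t"]);K=np.array(m["intrinsics"])
    return -R.T@t, R.T@np.linalg.inv(K)@[u,v,1.]
def cast(n,u,v,z):
    c,d=ray(n,u,v); return c+d*(z-c[2])/d[2]
def proj(n,X):
    m=manip.camera_model(n);p=np.array(m["intrinsics"])@(np.array(m["R"])@X+m["t"]);return p[:2]/p[2]
E
python3 - <<'E'
from h import *
a=cv2.imread("pics/top1.png");b=cv2.imread("pics/scene1.png")
def crop(im,u,v,w,h,s): return cv2.resize(im[v:v+h,u:u+w],(w*s,h*s),interpolation=cv2.INTER_CUBIC)
A=crop(a,246,182,80,30,5); A2=crop(a,110,175,40,40,7);A3=crop(a,190,205,40,30,7)
B=crop(b,130,225,40,40,7);B2=crop(b,210,210,40,40,7)
c=np.zeros((600,800,3),np.uint8)
c[0:150,0:400]=A;c[160:440,0:280]=A2;c[0:210,410:690]=A3;c[220:500,290:570]=B;c[220:500,575:800]=B2[:,:225]
cv2.imwrite("pics/m2.png",c)
for n,u,v,z in [("jig",202,309,.018),("park",330,346,.02),("row",445,312,.023),("bottle",229,242,.08)]: print(n,cast("top",u*.64,v*.64,z).round(4))
E
```

```text
jig [0.4994 0.1847 0.018 ]
park [ 0.4329 -0.0469  0.02  ]
row [ 0.4936 -0.2528  0.023 ]
bottle [0.6127 0.122  0.08  ]
```

View pics/m2.png

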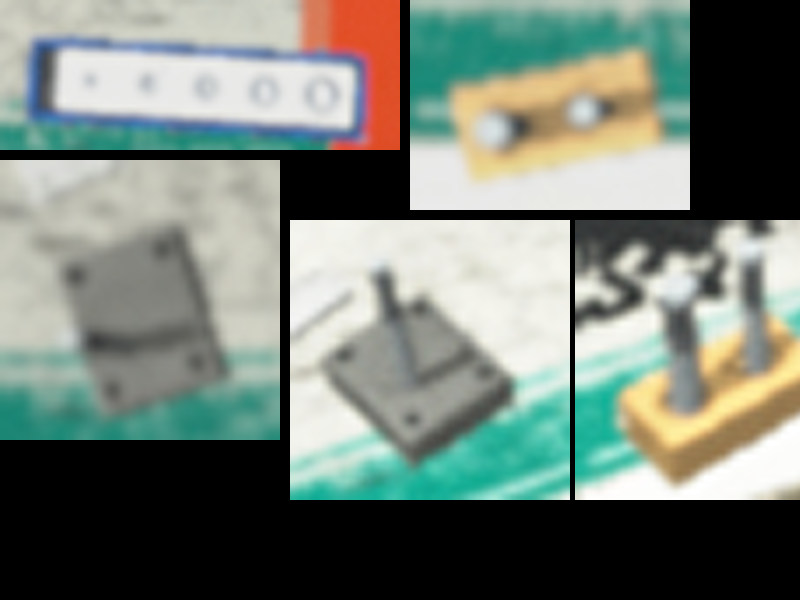

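Run:
```python
from h import *
o=manip.get_obs(); R=Ro.from_quat(o["ee_rot"]).as_matrix(); print("R tool axes cols\n",R.round(3))
f=lambda X,Y,x0,y0,u0,v0,s:((X-x0+.5)/s-.5+u0,(Y-y0+.5)/s-.5+v0)
tt=f(68,338,0,160,110,175,7); st=f(381,268,290,220,130,225,7); sf=f(408,383,290,220,130,225,7)
A=[];b=[]
for n,p in(("top",tt),("scene",st)):
    c,d=ray(n,*p); d/=np.linalg.norm(d); P=np.eye(3)-np.outer(d,d); A.append(P);b.append(P@c)
print("pin top tri",np.linalg.solve(sum(A),sum(b)).round(4),"top@93",cast("top",*tt,.093).round(4),"scene@93",cast("scene",*st,.093).round(4),"scene foot",cast("scene",*sf,.018).round(4))
for n,X,Y in((6,90,79),(9,148,82),(12,206,88),(15,263,93),(18,322,95)):
    print(n,cast("top",*f(X,Y,0,0,246,182,5),.035).round(4))
img=cv2.imread("pics/top1.png");hsv=cv2.cvtColor(img,cv2.COLOR_BGR2HSV)
m=cv2.inRange(hsv,(105,110,60),(130,255,255));m[:182]=0;m[212:]=0;m[:,:246]=0;m[:,326:]=0
pts=np.argwhere(m)[:,::-1].astype(np.float32);r=cv2.minAreaRect(pts);print(r)
for q in cv2.boxPoints(r): print("corner",cast("top",*q,.023).round(4))
print("centre",cast("top",*r[0],.023).round(4))
```

```text
R tool axes cols
 [[ 0.36  -0.001  0.933]
 [-0.933  0.001  0.36 ]
 [-0.001 -1.    -0.   ]]
pin top tri [0.4907 0.1915 0.089 ] top@93 [0.4906 0.1903 0.093 ] scene@93 [0.4868 0.1918 0.093 ] scene foot [0.4932 0.1927 0.018 ]
6 [ 0.4996 -0.1936  0.035 ]
9 [ 0.4979 -0.2257  0.035 ]
12 [ 0.4946 -0.2578  0.035 ]
15 [ 0.4918 -0.2893  0.035 ]
18 [ 0.4907 -0.3219  0.035 ]
((283.96002197265625, 201.77999877929688), (65.19524383544922, 15.414929389953613), 8.130102157592773)
corner [ 0.4794 -0.1573  0.023 ]
corner [ 0.5221 -0.1634  0.023 ]
corner [ 0.4962 -0.3435  0.023 ]
corner [ 0.4536 -0.3372  0.023 ]
centre [ 0.4878 -0.2505  0.023 ]
```

```bash
python3 -m pendant '{"offset":[[-0.125,0,0.25],[-0.25,0,0.5],[-0.375,0,0.75],[-0.5,0,1],[-0.5,0,1]],"turn":[[0,0.15,0],[0,0.3,0],[0,0.45,0],[0,0.558,0],[0,0.558,0]]}' 60 60
```

```text
clock: 0.72
position: [0.3794, -0.413, 0.2306]
ee_rot: [-0.483, 0.516, -0.515, 0.485]
ft_force: [-1.0, -0.7, -0.2]
grip_width: 0.597
```

```bash
python3 -m pendant '{"offset":[[-0.25,0.05,0.12],[-0.5,0.1,0.24],[-0.75,0.15,0.36],[-0.97,0.15,0.39],[-0.97,0.15,0.39]],"turn":[[0,0,0],[0,0,0],[0,0,0],[0,0,0],[0,0,0]]}'
cat >> h.py <<'E'
def wsnap(name):
    o=manip.get_obs(); p,d=manip.camera("wrist"); cv2.imwrite(f"pics/{name}.png",p[:,:,::-1])
    np.savez(f"pics/{name}.npz",pos=o["position"],q=o["ee_rot"],d=d); return o,p,d
def wray(name,u,v):
    s=np.load(f"pics/{name}.npz");m=manip.camera_model("wrist");K=np.array(m["intrinsics"]);T=np.array(m["tool_from_camera"])
    a=np.array([u-K[0,2],v-K[1,2]])/K[0,0];th=np.hypot(*a);d=np.r_[np.sin(th)*a/max(th,1e-9),np.cos(th)]
    R=Ro.from_quat(s["q"]).as_matrix();return s["pos"]+R@T[:3,3],R@T[:3,:3]@d
def wcast(name,u,v,z):
    c,d=wray(name,u,v);return c+d*(z-c[2])/d[2]
E
python3 - <<'E'
from h import *
o,p,d=wsnap("w1"); print(o["position"],o["ee_rot"]); cv2.imwrite("pics/w1b.png",cv2.resize(p[:,:,::-1],(800,600),interpolation=cv2.INTER_CUBIC))
E
```

```text
clock: 1.35
position: [0.4702, -0.221, 0.201]
ee_rot: [-0.485, 0.515, -0.513, 0.487]
ft_force: [-0.3, -0.8, 0.6]
grip_width: 0.599
[ 0.47017681 -0.22103043  0.20100474] [-0.48469713  0.5148035  -0.51308512  0.48661042]
```

View pics/w1b.png

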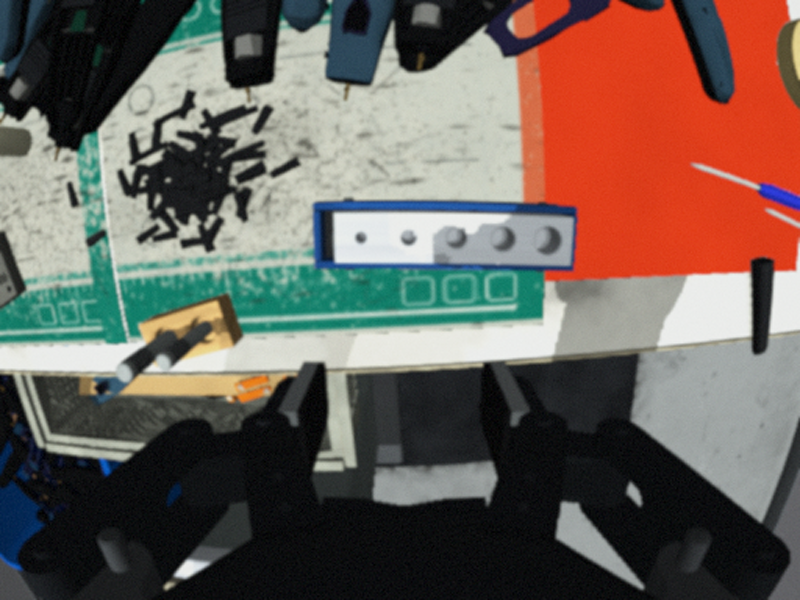

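```bash
python3 -m pendant '{"offset":[[-0.31,0,0],[-0.62,0,0],[-0.93,0,0],[-1,0,0]],"turn":[[0,0,0],[0,0,0],[0,0,0],[0,0,0]]}'
python3 -m pendant '{"offset":[[-0.31,0,0],[-0.62,0.0,-0.1],[-0.93,0.1,-0.2],[-1,0.2,-0.2],[-1,0.2,-0.2]],"turn":[[0,0,0],[0,0,0],[0,0,0],[0,0,0],[0,0,0]]}'
python3 - <<'E'
from h import *
for n,u,v in((6,361,238),(9,409,237),(12,456,237),(15,502,237),(18,547,240)): print(n,wcast("w1",(u+.5)*.64-.5,(v+.5)*.64-.5,.035).round(4))
o,p,d=wsnap("w2"); print(o["position"],o["ee_rot"]); cv2.imwrite("pics/w2b.png",cv2.resize(p[100:340,130:390,::-1],(780,720),interpolation=cv2.INTER_CUBIC)[:600])
E
```

```text
clock: 1.9
position: [0.4815, -0.0216, 0.2018]
ee_rot: [-0.485, 0.514, -0.513, 0.487]
ft_force: [0.4, -0.7, -0.4]
grip_width: 0.6
clock: 2.52
position: [0.4524, 0.1798, 0.161]
ee_rot: [-0.486, 0.515, -0.513, 0.486]
ft_force: [-0.5, -0.0, 0.6]
grip_width: 0.596
6 [ 0.5002 -0.1931  0.035 ]
9 [ 0.499  -0.2252  0.035 ]
12 [ 0.4974 -0.2567  0.035 ]
15 [ 0.4961 -0.2881  0.035 ]
18 [ 0.493  -0.3201  0.035 ]
[0.4524335  0.17980225 0.16097867] [-0.48590799  0.51482664 -0.51251642  0.48597724]
```

View pics/w2b.png

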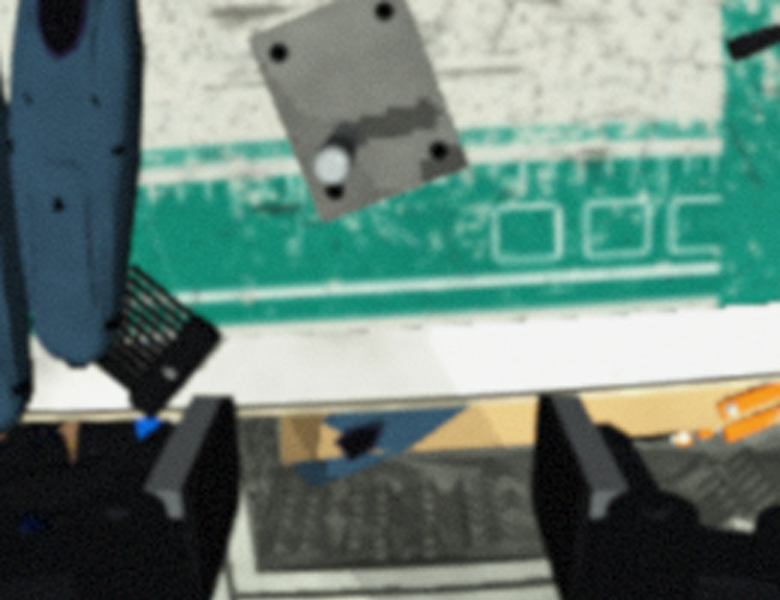

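The pin's top is at crop (332,165), about 38 px across, which suggests 9 mm. Next I compute its position and diameter.

Run:
```python
from h import *
im=cv2.imread("pics/w2.png");g=cv2.cvtColor(im,cv2.COLOR_BGR2GRAY)
u,v=130+332.5/3-.5,100+165.5/3-.5
x0,y0=int(u)-12,int(v)-12; c=g[y0:y0+25,x0:x0+25]; m=(c>150).astype(np.uint8)
n,l,s,ce=cv2.connectedComponentsWithStats(m); k=l[12,12]; print(s[k],ce[k]); u,v=ce[k]+[x0,y0]
X=wcast("w2",u,v,.093);cc,_=wray("w2",u,v);cd=np.linalg.norm(X-cc)
print("pin",X.round(4),"diam mm",1000*2*np.sqrt(s[k][4]/np.pi)/297.3*cd)
o=manip.get_obs();R=Ro.from_quat(o["ee_rot"]).as_matrix();print(((R.T@(X-o["position"]))/.2).round(3))
print(R.round(3))
```

```text
[ 7  8 11 11 97] [11.92783505 12.92783505]
pin [0.492  0.1912 0.093 ] diam mm 7.955211693186822
[-0.073  0.345  0.189]
[[-0.057 -0.001  0.998]
 [-0.998  0.002 -0.057]
 [-0.002 -1.    -0.001]]
```

```bash
python3 -m pendant '{"offset":[[-0.073,0.05,0.189],[-0.073,0.2,0.189],[-0.073,0.35,0.189],[-0.073,0.48,0.189],[-0.073,0.535,0.189],[-0.073,0.535,0.189]],"turn":[[0,0,0],[0,0,0],[0,0,0],[0,0,0],[0,0,0],[0,0,0]]}' 40
python3 - <<'E'
from h import *
o,p,d=wsnap("w3"); cv2.imwrite("pics/w3b.png",cv2.resize(p[150:350,160:360,::-1],(600,600),interpolation=cv2.INTER_CUBIC))
E
```

```text
clock: 3.32
position: [0.4925, 0.19, 0.0551]
ee_rot: [-0.485, 0.515, -0.514, 0.485]
ft_force: [0.2, -0.1, 0.5]
grip_width: 0.399
```

View pics/w3b.png

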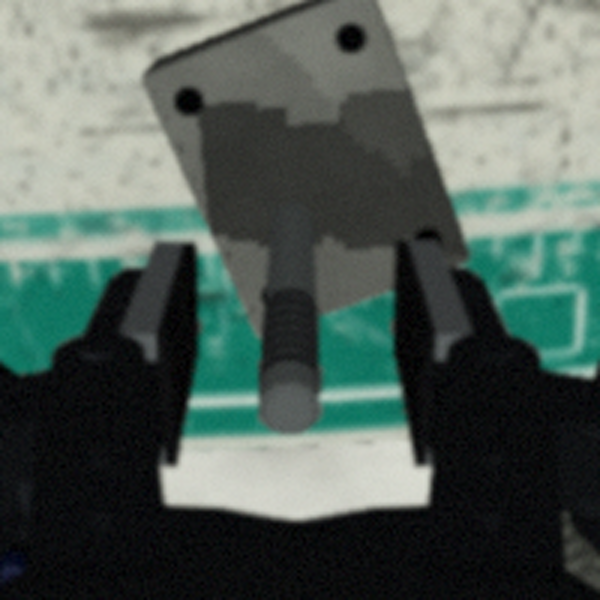

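The pin stands between the pads at about (291,320), with the pad midline at 296, so I nudge about 0.8 mm toward it and close.

```bash
python3 -m pendant '{"offset":[[-0.004,0,0],[-0.004,0,0]],"turn":[[0,0,0],[0,0,0]]}'
python3 -m pendant '{"offset":[[0,0,0],[0,0,0],[0,0,0],[0,0,0],[0,0,0],[0,0,0]],"turn":[[0,0,0],[0,0,0],[0,0,0],[0,0,0],[0,0,0],[0,0,0]]}' 0 70
```

```text
clock: 3.62
position: [0.4934, 0.1915, 0.0566]
ee_rot: [-0.484, 0.515, -0.514, 0.486]
ft_force: [-0.2, 0.8, 0.4]
grip_width: 0.397
clock: 4.38
position: [0.4937, 0.1916, 0.0571]
ee_rot: [-0.484, 0.515, -0.514, 0.486]
ft_force: [-1.6, -0.3, 4.9]
grip_width: 0.07
```

```bash
python3 -m pendant '{"offset":[[0,-0.1,0],[0,-0.3,0],[0,-0.5,0],[0,-0.5,0]],"turn":[[0,0,0],[0,0,0],[0,0,0],[0,0,0]]}'
python3 - <<'E'
from h import *
for i in range(4): o=manip.get_obs(); print(o["position"].round(5) if hasattr(o["position"],"round") else o["position"],o["grip_width"],o["ft_force"])
o,p,d=wsnap("w4"); cv2.imwrite("pics/w4b.png",cv2.resize(p[130:380,130:380,::-1],(600,600),interpolation=cv2.INTER_CUBIC))
E
```

```text
clock: 4.88
position: [0.4951, 0.1923, 0.1611]
ee_rot: [0.482, -0.514, 0.515, -0.488]
ft_force: [1.0, 0.5, -0.3]
grip_width: 0.07
[0.49513 0.19233 0.16111] 0.06977136245065439 [ 0.97064771  0.51123552 -0.30055772]
[0.49513 0.19233 0.16111] 0.06977136245065439 [ 0.97064771  0.51123552 -0.30055772]
[0.49513 0.19233 0.16111] 0.06977136245065439 [ 0.97064771  0.51123552 -0.30055772]
[0.49513 0.19233 0.16111] 0.06977136245065439 [ 0.97064771  0.51123552 -0.30055772]
```

View pics/w4b.png

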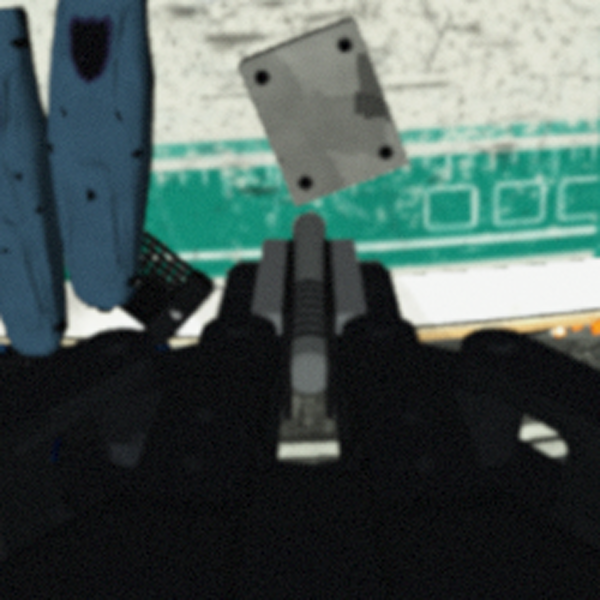

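Run:
```python
from h import *
g=cv2.cvtColor(cv2.imread("pics/w4.png"),cv2.COLOR_BGR2GRAY)
f=lambda X,Y:((X+.5)/2.4-.5+130,(Y+.5)/2.4-.5+130)
o=manip.get_obs();R=Ro.from_quat(o["ee_rot"]).as_matrix();p=np.array(o["position"])
F=wcast("w4",*f(310,213),p[2]-.039)-[.0045,0,0]; T=wcast("w4",*f(310,372),p[2]+.036)
print("foot rel tool mm",(1000*R.T@(F-p)).round(1),"top",(1000*R.T@(T-p)).round(1))
H=np.array([.4986,-.2254,.035])
print("foot",F,"top",T); print("to hole, tool units /200mm",(R.T@(H-F)/.2).round(3));print(R.round(3))
```

```text
foot rel tool mm [-0.4 39.  -2.7] top [ -0.8 -36.   -1.3]
foot [0.49177879 0.19238065 0.1200204 ] top [0.49278334 0.19238335 0.1950204 ]
to hole, tool units /200mm [2.085 0.418 0.155]
[[-0.059  0.005  0.998]
 [-0.998  0.003 -0.059]
 [-0.004 -1.     0.005]]
```

```bash
python3 -m pendant '{"offset":[[0.25,0,0.02],[0.5,0,0.05],[0.75,0,0.07],[1,0,0.08],[1,0,0.08]],"turn":[[0,0,0],[0,0,0],[0,0,0],[0,0,0],[0,0,0]]}'
python3 -m pendant '{"offset":[[0.25,0,0.02],[0.5,0,0.05],[0.75,0.05,0.07],[1,0.1,0.075],[1,0.2,0.075],[1,0.2,0.075]],"turn":[[0,0,0],[0,0,0],[0,0,0],[0,0,0],[0,0,0],[0,0,0]]}'
python3 - <<'E'
from h import *
o,p,d=wsnap("w5");R=Ro.from_quat(o["ee_rot"]).as_matrix();p0=np.array(o["position"])
H=np.array([.4986,-.2254,.035]);F=p0+R@[-.0005,.039,-.0025];print("foot",F,"to hole mm",(1000*R.T@(H-F)).round(1),o["ft_force"]);print(R.round(4))
cv2.imwrite("pics/w5b.png",cv2.resize(p[130:330,160:360,::-1],(600,600),interpolation=cv2.INTER_CUBIC))
E
```

```text
clock: 5.55
position: [0.4975, -0.0133, 0.1575]
ee_rot: [0.482, -0.516, 0.516, -0.485]
ft_force: [-0.3, 0.4, 0.1]
grip_width: 0.072
clock: 6.3
position: [0.4984, -0.2125, 0.1151]
ee_rot: [-0.482, 0.517, -0.515, 0.484]
ft_force: [-0.7, 0.2, -0.4]
grip_width: 0.074
foot [ 0.49589892 -0.21169568  0.07614442] to hole mm [13.7 41.1  3.6] [-0.71337918  0.1857531  -0.445737  ]
[[-6.510e-02 -4.000e-04  9.979e-01]
 [-9.979e-01  4.500e-03 -6.510e-02]
 [-4.500e-03 -1.000e+00 -7.000e-04]]
```

View pics/w5b.png

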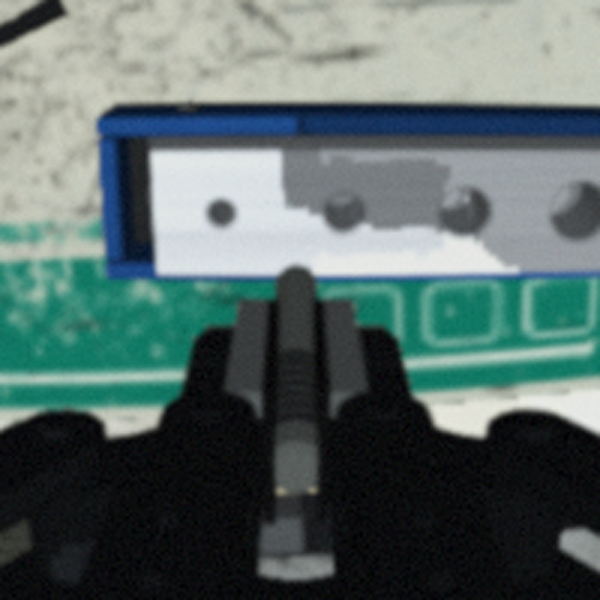

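Hole 9 is at crop (344,211) and the pin's foot rim at (297,267). From these two I work out the relative move.

Run:
```python
from h import *
f=lambda X,Y:((X+.5)/3-.5+160,(Y+.5)/3-.5+130)
s=np.load("pics/w5.npz");R=Ro.from_quat(s["q"]).as_matrix();p=s["pos"]
for n,X,Y in((6,221,212),(9,344,211),(12,465,211)): H=wcast("w5",*f(X,Y),.035);print(n,H.round(4)); 
H=wcast("w5",*f(344,211),.035);F=wcast("w5",*f(297,267),p[2]-.039)-R[:,2]*.0045
print("foot rel",(1000*R.T@(F-p)).round(1),"to hole units",(R.T@(H-F)/.2).round(4),"mm",(1000*R.T@(H-F)).round(1))
```

```text
6 [ 0.5012 -0.1925  0.035 ]
9 [ 0.4994 -0.2245  0.035 ]
12 [ 0.4973 -0.2564  0.035 ]
foot rel [-0.1 39.  -3.1] to hole units [0.0615 0.2054 0.0245] mm [12.3 41.1  4.9]
```

```bash
python3 -m pendant '{"offset":[[0.064,0,0.0235],[0.064,0.1,0.0235],[0.064,0.17,0.0235],[0.064,0.17,0.0235],[0.064,0.17,0.0235]],"turn":[[0,0,0],[0,0,0],[0,0,0],[0,0,0],[0,0,0]]}'
python3 - <<'E'
from h import *
o,p,d=wsnap("w6")
cv2.imwrite("pics/w6b.png",cv2.resize(p[160:280,200:320,::-1],(600,600),interpolation=cv2.INTER_CUBIC))
E
```

```text
clock: 6.98
position: [0.5036, -0.2253, 0.083]
ee_rot: [-0.482, 0.516, -0.515, 0.485]
ft_force: [0.1, 0.3, -0.2]
grip_width: 0.072
```

View pics/w6b.png

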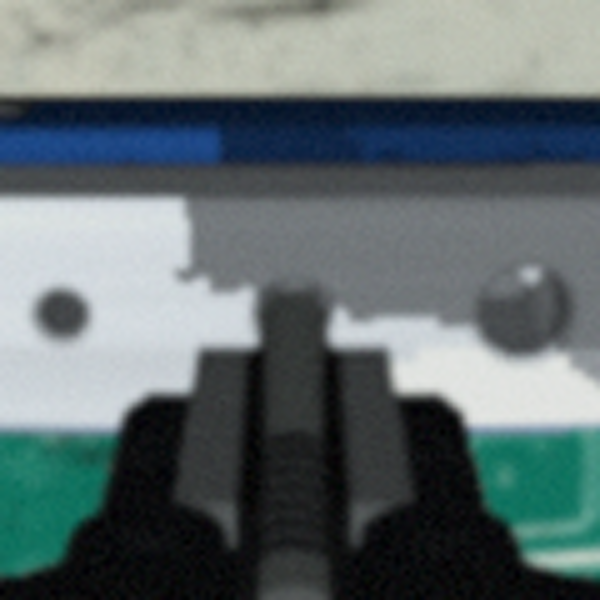

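Run:
```python
from h import *
f=lambda X,Y:((X+.5)/5-.5+200,(Y+.5)/5-.5+160)
s=np.load("pics/w6.npz");R=Ro.from_quat(s["q"]).as_matrix();p=s["pos"]
a=wcast("w6",*f(62,313),.035);b=wcast("w6",*f(523,309),.035);H=(a+b)/2;F=p+R@[-.0003,.039,-.0029]
print(a,b,H,"to hole mm",(1000*R.T@(H-F)).round(2)); print((1000*R.T@(wcast("w6",*f(294,295),p[2]-.039)-R[:,2]*.0045-p)).round(2),R.round(4))
```

```text
[ 0.50108765 -0.19263855  0.035     ] [ 0.49769729 -0.25615886  0.035     ] [ 0.49939247 -0.22439871  0.035     ] to hole mm [-0.18  8.96 -1.4 ]
[-0.24 39.   -3.01] [[-0.0638  0.0021  0.998 ]
 [-0.998   0.0034 -0.0638]
 [-0.0036 -1.      0.0018]]
```

```bash
python3 -m pendant '{"offset":[[-0.001,0.01,-0.0065],[-0.001,0.03,-0.0065],[-0.001,0.04,-0.0065],[-0.001,0.048,-0.0065],[-0.001,0.052,-0.0065],[-0.001,0.052,-0.0065]],"turn":[[0,0,0],[0,0,0],[0,0,0],[0,0,0],[0,0,0],[0,0,0]]}'
```

```text
clock: 7.78
position: [0.5021, -0.2251, 0.0725]
ee_rot: [-0.482, 0.516, -0.515, 0.485]
ft_force: [-1.6, 0.2, -0.2]
grip_width: 0.071
```

```bash
python3 -m pendant '{"offset":[[0,0.008,0],[0,0.016,0],[0,0.02,0],[0,0.02,0]],"turn":[[0,0,0],[0,0,0],[0,0,0],[0,0,0]]}'
```

```text
clock: 8.28
position: [0.5021, -0.225, 0.0684]
ee_rot: [-0.482, 0.516, -0.515, 0.485]
ft_force: [-1.7, -0.2, -0.9]
grip_width: 0.068
```

```bash
python3 -m pendant '{"offset":[[0,0.01,-0.002],[0,0.02,-0.002],[0,0.03,-0.002],[0,0.04,-0.002],[0,0.05,-0.002],[0,0.05,-0.002]],"turn":[[0,0,0],[0,0,0],[0,0,0],[0,0,0],[0,0,0],[0,0,0]]}'
```

```text
clock: 9.02
position: [0.5016, -0.2249, 0.0582]
ee_rot: [-0.483, 0.516, -0.515, 0.485]
ft_force: [-0.1, -0.4, -0.1]
grip_width: 0.068
```

Sliding in with no force. The bottom is expected near TCP z = 0.049.

```bash
python3 -m pendant '{"offset":[[0,0.01,0],[0,0.02,0],[0,0.03,0],[0,0.035,0],[0,0.035,0]],"turn":[[0,0,0],[0,0,0],[0,0,0],[0,0,0],[0,0,0]]}'
python3 -m pendant '{"offset":[[0,0.006,0],[0,0.01,0],[0,0.01,0]],"turn":[[0,0,0],[0,0,0],[0,0,0]]}'
```

```text
clock: 9.65
position: [0.5016, -0.2248, 0.0511]
ee_rot: [-0.483, 0.516, -0.515, 0.485]
ft_force: [-0.3, 1.0, 0.1]
grip_width: 0.074
clock: 10.02
position: [0.5016, -0.2248, 0.0492]
ee_rot: [-0.483, 0.516, -0.515, 0.485]
ft_force: [-0.1, 0.1, 0.5]
grip_width: 0.072
```

```bash
python3 -m pendant '{"offset":[[0,0.003,0],[0,0.006,0],[0,0.006,0]],"turn":[[0,0,0],[0,0,0],[0,0,0]]}'
python3 -m pendant '{"offset":[[0,0.002,0],[0,0.004,0],[0,0.004,0]],"turn":[[0,0,0],[0,0,0],[0,0,0]]}'
```

```text
clock: 10.4
position: [0.502, -0.2249, 0.049]
ee_rot: [-0.482, 0.516, -0.515, 0.485]
ft_force: [-3.3, 0.4, 9.9]
grip_width: 0.07
clock: 10.78
position: [0.5021, -0.2249, 0.049]
ee_rot: [-0.483, 0.516, -0.515, 0.485]
ft_force: [-3.7, 1.2, 10.6]
grip_width: 0.068
```

Bottomed at the expected depth (25 mm) with about 10 N. Releasing and rising.

```bash
python3 -m pendant '{"offset":[[0,-0.004,0],[0,-0.004,0],[0,-0.004,0],[0,-0.004,0]],"turn":[[0,0,0],[0,0,0],[0,0,0],[0,0,0]]}' 40
python3 -m pendant '{"offset":[[0,-0.1,0],[0,-0.3,0],[0,-0.5,-0.1],[0,-0.7,-0.3],[0,-0.7,-0.4],[0,-0.7,-0.4]],"turn":[[0,0,0],[0,0,0],[0,0,0],[0,0,0],[0,0,0],[0,0,0]]}'
python3 - <<'E'
from h import *
o,p,d=wsnap("w7"); s,_=manip.camera("scene"); c=np.zeros((600,800,3),np.uint8)
c[:400,:]=cv2.resize(p[90:230,120:400,::-1],(800,400),interpolation=cv2.INTER_CUBIC)
c[400:,:300]=cv2.resize(s[180:220,250:310,::-1],(300,200),interpolation=cv2.INTER_CUBIC)
c[400:,310:610]=cv2.resize(s[205:245,200:260,::-1],(300,200),interpolation=cv2.INTER_CUBIC)
cv2.imwrite("pics/w7b.png",c)
E
```

```text
clock: 11.28
position: [0.502, -0.2249, 0.0496]
ee_rot: [-0.483, 0.516, -0.515, 0.485]
ft_force: [0.4, -0.0, 0.2]
grip_width: 0.403
clock: 12.02
position: [0.4212, -0.2206, 0.19]
ee_rot: [0.482, -0.516, 0.516, -0.484]
ft_force: [-0.2, -0.6, 0.4]
grip_width: 0.395
```

View pics/w7b.png

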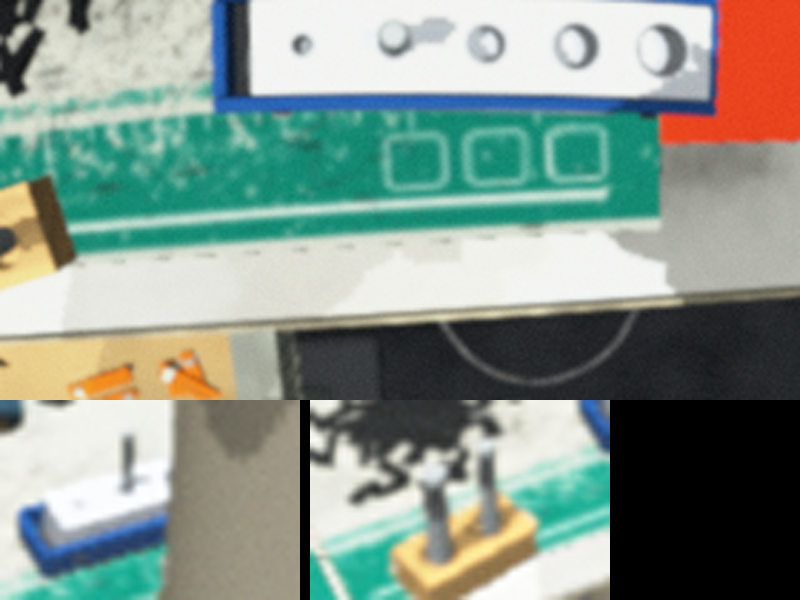

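The pin stands upright in hole 9 at (394,38), the strip's gap is unchanged and both parked pins are still in place. I check the pin-top height from the depth image before handing in.

Run:
```python
from h import *
s=np.load("pics/w7.npz");d=s["d"];u,v=120+394.5/(800/280)-.5,90+38.5/(400/140)-.5
u,v=int(round(u)),int(round(v));m=manip.camera_model("wrist");K=m["intrinsics"]
zs=[]
for du in range(-4,5):
  for dv in range(-4,5):
    c,r=wray("w7",u+du,v+dv);a=np.hypot(u+du-K[0][2],v+dv-K[1][2])/K[0][0];X=c+r*d[v+dv,u+du]/np.cos(a);zs.append(X[2])
print(np.percentile(zs,[10,50,90]).round(4))
c,r=wray("w7",u+25,v+12);a=np.hypot(u+25-K[0][2],v+12-K[1][2])/K[0][0];print("strip z",(c+r*d[v+12,u+25]/np.cos(a))[2])
```

```text
[0.073  0.0847 0.0857]
strip z 0.035032616226032876
```

The pin's top is at 0.085 m, exactly the 35 + 50 mm expected when it is fully home.

```bash
python3 -c "
from workcell import manip
print(manip.hand_in())"
```

```text
the job is handed in; nothing more can be done
None
```

The 9 mm pin is back upright and fully home in the 9 mm hole of the graded row. I handed the job in just after 12 s on the robot's clock (limit 54 s).

- **Pin size:** The pin's top face measured about 8 mm across in the wrist image, which fits a 9 mm pin with chamfered ends. The two parked pins looked about 11 and 14 mm. The gripper closed to about 6 mm by its own reading, which disagrees with 9 mm. I trusted the images over it.
- **Insertion:** I located the hole with the wrist camera and eased the pin in. There was almost no force until it touched bottom at the expected 25 mm depth, where it read about 10–11 N, well under 2 kg.
- **Last checks:** After release, depth showed the pin top at 84.7 mm and the strip top at 35.0 mm. Fully home would put the pin top at 85 mm. The pictures showed the pin upright, the strip still at the same end of its frame, and both parked pins in their block. I did not re-check the bottle, screwdriver and cover, but the arm never came near them.

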